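# Put the cleaning tablets away and slide the tray home

## Task

Put the blue tin of cleaning tablets away: slide the wooden cover of the white cleaning tray back towards you, stand the tin upright in the tray and slide the cover fully shut over it. Then push the tray, without lifting it off the bar, into the bay under the wooden cup riser until it is fully home with its front flush with the riser's front. Leave the cup on the riser, the milk jug and the small steel pot where they are.

Things in the scene. Friction and masses are not known exactly. Their poses are not given: they have to be found in the camera images.
- riser: fixed pale-wood cup riser, open at the front only, 151 wide (y) x 124 deep (x) x 88 mm high. Its bay is 125 wide, 116.5 deep, 76 mm high and has no floor: the tray slides in on the bar top, smoothly along the waxed wood. Origin: on the bar, at the middle of the bay's mouth (front edge); x points into the bay, y to the left. A cup stands on top, over 45 mm behind the front edge
- rail_end (a point): free end, top of the inner face, of the riser's straight guide rail: 10 thick, 22 high, from the mouth's left (+y) side 150 mm out to the front. Its inner face is in one plane with the bay's left wall (y = 62.5 mm in the riser's frame): a tray pushed sideways against it is squared and lined up. The right rail, as high, is only about 28 mm long and splays outward to y = -85 mm
- tray: white plastic tray, 116 long (x) x 120 wide (y), 0.4 to 0.7 kg (pushing takes 3 to 6 N, squaring it on the rail up to 25). Floor 4, walls 6 mm thick; side and far walls 62.5 high, front (-x) wall 54.5. Origin: centre of the underside; x points to the end that enters the bay first. It starts before the riser, right of its line, turned up to 0.2 rad. Home: origin at x = 58, y within 2.5 mm of 0 in the riser's frame, against the back wall
- cover (a joint): how far the tray's brown wooden cover is slid back, in m: 0 shut, 0.080 fully open. The cover (112 x 113 x 4 mm) runs in grooves between the side walls and opens towards the tray's front (-x), sliding out over the front wall. About 0.5 N moves it and it stays where left; it slides without dragging the tray
- cover_ridge (a point): top middle of the finger ridge on the cover: a bar 70 long (tray's y), 8 thick (tray's x), 71 mm above the bar and 11.5 mm above the cover's top, which lies 3 mm below the top of the side walls. With the cover shut it is 20 mm ahead (+x) of the tray's origin, 32 mm short of the far wall; axes as the tray's
- tray_well (a point): middle of the opening that the fully open cover leaves in the tray, on the tray's floor (4 mm above the underside), 13 mm ahead of the tray's origin. The opening is 78 long (tray's x) x 108 mm wide; axes as the tray's
- tray_front (a point): middle of the outer face of the tray's front wall (brass-ringed dark disc, flat), 30 mm above the tray's underside; axes as the tray's
- tin: blue round tin with a white lid (fixed), 54 mm in diameter, 48 mm high, about 0.11 kg, upright on the bar; origin at the centre of its underside. It fits under the shut cover with 3 mm to spare. Between it and the riser stands a fixed water dispenser at y = -0.15 to 0.01 m, its head (220 mm up and higher) reaching forward to x = 0.507 m, a low drip cup to 0.476 m: carry the tin round its front
- pot: small plain steel pot, 54 mm in diameter, 50 mm high, origin at the centre of its underside; it stands near the tin (they may have changed places)
- cup: small white cup with red stripes, 60 x 83 x 49 mm with handle, standing on the riser; origin on its underside
- jug: steel milk jug with a handle, 119 x 84 x 99 mm, beside the water dispenser; origin at the underside
Things that resemble listed ones, but are neither listed nor needed, are in the scene too. Leave any green look-alike of the tin alone.

How it is judged (in metres and radians):
On the way, in this order (a step that is already met when the one before it is completed fails the run):
1. the cover is slid back by at least 60 mm (value of joint cover above 0.06 m), for 0.1 s.
2. the tin stands upright on the tray's floor, released (x of tin in the frame of tray between -0.055 and 0.055 m and y of tin in the frame of tray between -0.055 and 0.055 m and z of tin in the frame of tray below 0.01 m and angle between tin's own z axis and vertical below 0.15 rad and contact force between the fingers and tin below 0.1 N), for 0.2 s.
3. the cover is shut over the tin, with the tray still outside the bay (x of tin in the frame of tray between -0.055 and 0.055 m and y of tin in the frame of tray between -0.055 and 0.055 m and z of tin in the frame of tray below 0.01 m and angle between tin's own z axis and vertical below 0.15 rad and value of joint cover below 0.005 m and x of tray in the frame of riser below 0.04 m), for 0.1 s.
At the end, for the whole second after the job is handed in: the tray stands on the bar fully inside the bay, its front within 6 mm of flush with the riser's front and square to it within 0.06 rad; the cover is shut within 5 mm; the tin stands upright (within 0.15 rad) on the floor of the tray; everything is at rest (x of tray in the frame of riser above 0.0525 m and y of tray in the frame of riser between -0.006 and 0.006 m and angle between the x axis of tray and the x axis of riser, either way round below 0.06 rad and height (world z) of tray below 0.004 m and value of joint cover below 0.005 m and x of tin in the frame of tray between -0.055 and 0.055 m and y of tin in the frame of tray between -0.055 and 0.055 m and z of tin in the frame of tray below 0.01 m and angle between tin's own z axis and vertical below 0.15 rad and linear speed of each of tray, tin below 0.01 m/s); the robot touches nothing.
It fails at once if the tray is lifted more than 12 mm off the bar (height (world z) of tray above 0.012 m).
It fails at once if the cup, the jug or the pot is moved more than 25 mm or tipped (distance of any of cup, jug, pot from where it was at the start of the episode above 0.025 m or angle between any of cup, jug, pot's own z axis and vertical above 0.4 rad).
It also fails if it takes over 72 s, if anything falls off the work surface, if the arm or the gripper's body presses on something with over 40 N, if the wrist force passes 120 N, or if a joint passes its speed limit or range.

## Robot

A 6-joint arm with a two-finger parallel gripper is mounted at the origin on a cart in front of the work surface, level with it; the furniture and walls round the work are solid. World frame = base frame: x ahead of the robot, y to its left, z up, the work surface at z = 0. Lengths are in mm, angles in rad, forces in N, time in s.
With the tool pointing down it reaches from about 350 to 950 mm from the base axis. Payload 17.4 kg.
Tool frame: the origin (TCP) lies between the finger pads; the fingertips stand 8 mm ahead of it and the grasp point (between the pads) lies 11 mm behind it (ctrl.finger_overhang is the z of the fingertips in the tool frame, in mm); z points along the fingers, y is the line along which they close (so a half turn about z gives the same grasp; the last joint's range is limited). The gripper opens to 93 mm and grips with 3 to 60 N. Pads are 15 mm wide; open, the fingers measure 128 mm over their backs; the gripper's body (75 mm by 188 mm) begins 65 mm behind the grasp point.
Start: joints at [1.266, 0.116, 1.442, -0, 1.584, -0.038], TCP at [177.969, 651.122, 226.646] pointing down, gripper open.
Joint ranges: [-2.83, 2.83], [-0.83, 2.19], [0.07, 2.5], [-1.14, 4.28], [0.01, 3], [-2.97, 2.97]. Speed limits (rad/s): [1.89, 1.89, 2.22, 3.14, 3.14, 3.14].

## Interface

Orientations are given as a 3x3 rotation matrix whose columns are the frame's x, y, z axes.
In Python, from workcell import ctrl gives the robot as it stands. The module is installed in compiled form; this text tells all that it offers.
- The arm moves only by the tool play_rows, never from a script. Its argument "targets" is a list that holds one entry, the list of rows, each a list of 7 numbers: the shift along the tool's x, y, z in cm, then the turn, a rotation vector about the tool's x, y, z in degrees, then the finger opening in cm, from 0 to 9.3. In form: [[[dx, dy, dz, wx, wy, wz, jaw], ...]]. A call has 1 to 12 rows; each row shifts and turns the commanded pose from where the row before left it, along the tool's axes as they then stand; what a row does not reach is not made up. A row lasts 1/8 s, in which the tool goes at most 62.5 mm and 10.7 degrees, less where a joint would pass 70% of its speed; a pose out of reach is approached as far as the arm can. A call with a gripper value outside its range is refused whole. The fingers move at their own pace and stop on an object; the grip force is fixed at half the most. Time passes only in rows, so rows that do not move let the fingers close. It gives the time, the measured TCP pose, the force, the opening and the grip force at its end, in the units of the state.
- ctrl.get_state(): the state, without advancing time (a new reading comes with each control period).
- ctrl.camera(name): name is "side" or "top" or "wrist"; returns (picture, depth): 400x640x3 uint8, red, green, blue; 400x640 float32, mm along the optical axis (not along the pixel's ray), 0 where there is no reading.
- ctrl.get_calibration(name): a dict with "intrinsics" (3x3 intrinsics, pixels), "k1" (the pictures are not rectified: a ray, as slopes to the right and down, at radius r is drawn at 1 + k1 r^2 times it, then the intrinsics apply), "world_from_camera" (4x4, takes a point from camera to world coordinates); the wrist camera has in their place "tool_from_camera" (4x4, takes a point from camera to tool coordinates, whose origin is the TCP and whose axes are the flange's). Camera axes: x right, y up, looking along -z (the intrinsics and any distortion apply to the point x, -y, -z); pixel columns grow to the right and rows downward; lengths in mm; the calibration is good to about 2 mm. A picture is of the moment at which its call begins: read the wrist's pose just before it. get_calibration takes no time and is no camera call.
- ctrl.close_job(): hands the job in; it is judged then, once.
The state is a dict: "t": time; "q": joint angles; "joint_velocities": joint speeds; "joint_torque": joint torques, N m; "eef_pos": TCP position; "tcp_rot": TCP orientation; "contact_force": force on the tool from outside, world axes, zero at the start; "wrist_torque": the same for the moment, N m; "opening": finger opening in mm; "grasp_force": force on a finger pad.
Only numpy, scipy, OpenCV 4.12 (cv2) and the standard library are available. Lean on these libraries where they do the work, as an engineer would, in place of code of your own. Each camera call takes 0.05 s, during which the arm holds its last target. There are 200 camera calls.

## Working session

There is one attempt and no reset: what is moved stays moved. The work goes in short steps, Python scripts to look and compute and a tool call to move; the robot and the scene stay as the last step left them, time stands still between calls to the robot, and variables do not carry over. Pictures are saved under pics/ and viewed, at most 10 in all, crops included, and the job is handed in when it is done.

Besides the shell and the picture viewer there is one more tool, called after "Emit:" as a command line: name --argument value ..., lists and objects as JSON in quotes. play_rows: Moves the arm, as the interface text tells. Its arguments: {"type":"object","properties":{"targets":{"type":"array"}},"required":["targets"]}

```bash
mkdir -p pics; cat > h.py <<'E'
import numpy as np, cv2
from workcell import ctrl
def cloud(name):
    st=ctrl.get_state(); im,d=ctrl.camera(name); c=ctrl.get_calibration(name)
    K=np.array(c["intrinsics"],float); h,w=d.shape
    u,v=np.meshgrid(np.arange(w,dtype=float),np.arange(h,dtype=float))
    p=np.stack([u,v],-1).reshape(-1,1,2)
    s=cv2.undistortPoints(p,K,np.array([c["k1"],0,0,0,0.])).reshape(h,w,2)
    P=np.stack([s[...,0]*d,-s[...,1]*d,-d],-1)
    if name=="wrist":
        T=np.eye(4);T[:3,:3]=st["tcp_rot"];T[:3,3]=st["eef_pos"];T=T@np.array(c["tool_from_camera"])
    else: T=np.array(c["world_from_camera"])
    W=P@T[:3,:3].T+T[:3,3]; W[d<=0]=np.nan
    return im,W
def save(n,im): cv2.imwrite(f"pics/{n}.png",cv2.cvtColor(im,cv2.COLOR_RGB2BGR))
E
python3 - <<'E'
from h import *
a,Wa=cloud("top"); b,Wb=cloud("side")
np.savez("s0.npz",a=a,Wa=Wa,b=b,Wb=Wb)
save("top0",a); save("side0",b)
s=ctrl.get_state(); print(s["t"],s["tcp_rot"],s["eef_pos"],s["opening"],ctrl.finger_overhang)
for n in("top","side","wrist"): print(ctrl.get_calibration(n))
E
```

```text
0.1 [[-9.64606912e-01  2.63691872e-01 -3.18139728e-04]
 [ 2.63692060e-01  9.64606406e-01 -9.89615114e-04]
 [ 4.59261574e-05 -1.03848050e-03 -9.99999460e-01]] [177.93682366 650.94569261 225.99472143] 93.01536462011182 8.0
{'intrinsics': array([[481.12991758,   0.        , 322.56716   ],
       [  0.        , 481.12991758, 199.699588  ],
       [  0.        ,   0.        ,   1.        ]]), 'k1': -0.03167521210869407, 'world_from_camera': array([[-2.06078521e-03,  9.96344993e-01, -8.53955985e-02,
         5.20233245e+02],
       [-9.99891508e-01, -3.29854840e-03, -1.43558986e-02,
        -2.69007690e+01],
       [-1.45851092e-02,  8.53567493e-02,  9.96243695e-01,
         1.47234952e+03],
       [ 0.00000000e+00,  0.00000000e+00,  0.00000000e+00,
         1.00000000e+00]])}
{'intrinsics': array([[396.12450828,   0.        , 317.44306022],
       [  0.        , 396.12450828, 200.89379613],
       [  0.        ,   0.        ,   1.        ]]), 'k1': 0.006670811562399907, 'world_from_camera': array([[-4.99367937e-01,  6.59782658e-01, -5.61532285e-01,
         1.35497107e+02],
       [-8.66381849e-01, -3.83095029e-01,  3.20344644e-01,
         2.49734911e+02],
       [-3.76238636e-03,  6.46471224e-01,  7.62929093e-01,
         7.77247371e+02],
       [ 0.00000000e+00,  0.00000000e+00,  0.00000000e+00,
         1.00000000e+00]])}
{'intrinsics': array([[309.56404095,   0.        , 320.16331987],
       [  0.        , 309.56404095, 202.86185486],
       [  0.        ,   0.        ,   1.        ]]), 'k1': 0.0008261117862618422, 'tool_from_camera': array([[ 4.37185107e-06,  9.54849241e-01,  2.97090772e-01,
         8.31278950e+01],
       [ 9.99999973e-01, -7.36506860e-05,  2.21997641e-04,
         3.80662646e-01],
       [ 2.33855218e-04,  2.97090763e-01, -9.54849215e-01,
        -1.58133290e+02],
       [ 0.00000000e+00,  0.00000000e+00,  0.00000000e+00,
         1.00000000e+00]])}
```

View pics/top0.png

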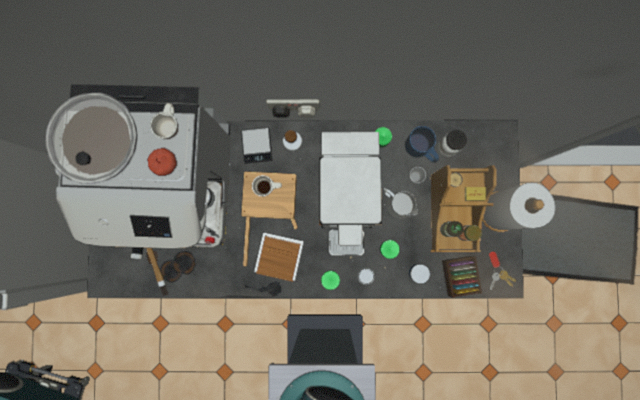

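View pics/side0.png

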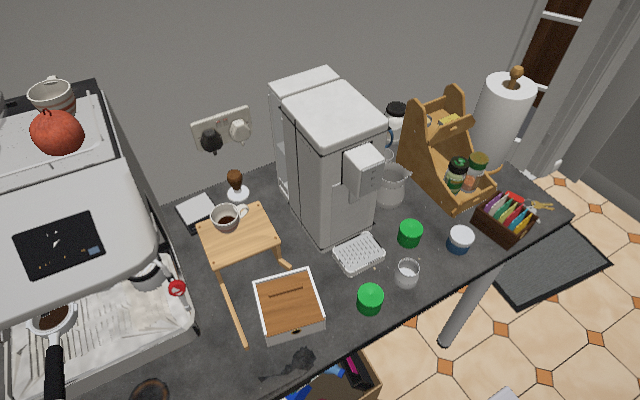

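The top view shows the riser at (270,195), with its left rail running down to (246,262), and the tray at (278,257). The tin candidates are:
- White lid, blue sides: (420,273) top, (460,238) side. This is my choice.
- Green tins: (331,280), (390,249) and (384,135).
- Steel pot: (366,276).
- Dark jar: (454,141).

I'll check the choice in a crop and measure.

```bash
cat > m.py <<'E'
from h import *
def rect(W,x,y,z,extra=None):
    m=(W[...,0]>x[0])&(W[...,0]<x[1])&(W[...,1]>y[0])&(W[...,1]<y[1])&(W[...,2]>z[0])&(W[...,2]<z[1])
    if extra is not None: m&=extra
    p=W[m]
    return p,(cv2.minAreaRect(p[:,:2].astype(np.float32)) if len(p)>4 else None)
E
python3 - <<'E'
from m import *
z=np.load("s0.npz"); a,Wa,b,Wb=[z[k] for k in("a","Wa","b","Wb")]
for n,W,pts in(("top",Wa,dict(tin=(420,273),pot=(366,276),tray=(278,257),riser=(270,205),rail=(246,245),bar=(350,265),green1=(331,280),green2=(390,249),jug=(402,204),cup=(263,186))),("side",Wb,dict(tin=(460,233),pot=(407,270),tray=(288,300),riser=(240,235),rail=(232,310),bar=(330,290)))):
    for k,(u,v) in pts.items(): print(n,k,np.round(W[v,u],1),(a if n=="top" else b)[v,u])
for n,W in(("top",Wa),("side",Wb)):
    print(n,"bar z",np.nanmedian(W[...,2][(abs(W[...,2])<15)&(W[...,0]>300)&(W[...,0]<480)&(abs(W[...,1])<250)]))
    for k,x,y,zz in(("tin",(300,420),(-300,-200),(40,60)),("pot",(300,420),(-180,-80),(40,60)),("tray",(290,470),(10,190),(50,68)),("riser",(430,620),(20,240),(82,93)),("rail",(330,470),(140,240),(15,28))):
        p,r=rect(W,x,y,zz); print(n,k,len(p),np.round(p.mean(0),1) if len(p) else'',np.round(np.hstack(r),1) if r else '')
save("tinc",cv2.resize(b[190:320,330:510],None,fx=4,fy=4,interpolation=cv2.INTER_CUBIC))
E
```

```text
top tin [ 425.9 -291.1   50.4] [190 199 203]
top pot [ 414.4 -136.4    5.8] [187 196 200]
top tray [473.7 124.   60.9] [137  98  58]
top riser [624.1 145.2  87. ] [184 151 107]
top rail [508.4 224.7  23.2] [181 147 101]
top bar [447.3 -88.4   2.8] [74 75 74]
top green1 [406.1 -30.6  49.8] [ 71 192 100]
top green2 [ 496.2 -203.9   53.2] [ 67 190  95]
top jug [ 632.5 -249.4   -1.7] [173 179 175]
top cup [677.6 163.7 103.5] [43 22 12]
side tin [ 428.4 -285.9   49.3] [206 209 210]
side pot [ 431.1 -148.3    0.8] [207 209 212]
side tray [471.3 125.7  61.5] [158 110  67]
side riser [642.7 150.3  88.6] [199 168 127]
side rail [527.4 227.1  21.7] [205 174 132]
side bar [474.5  26.5   2.3] [86 86 80]
top bar z 1.1839028905822033
top tin 78 [ 410.3 -284.8   49.9] [ 409.7 -282.7   34.5   20.5   89.9]
top pot 20 [ 404.3 -134.1   48.2] [ 406.2 -133.7   19.1   41.8    4.4]
top tray 755 [442.2 124.6  60.5] [448.2 129.3 121.   65.7  77.7]
top riser 506 [604.4 149.2  88.5] [602.6 153.8 151.2  32.2  89.7]
top rail 27 [459.1 228.3  22.6] [459.1 228.8  21.1  10.3   4.1]
side bar z 0.6115540398169514
side tin 156 [ 409.2 -280.6   48.4] [ 4.086e+02 -2.810e+02  2.260e+01  3.770e+01  4.000e-01]
side pot 82 [ 405.6 -128.    46.3] [ 4.074e+02 -1.306e+02  2.460e+01  4.490e+01  2.000e-01]
side tray 1751 [441.1 127.8  60.3] [438.2 128.6 123.   65.9  88.1]
side riser 1049 [602.6 155.1  88.3] [602.  155.3 151.   36.1  89.5]
side rail 145 [440.  198.2  21.1] [435.9 192.4 105.   24.3  61.2]
```

View pics/tinc.png

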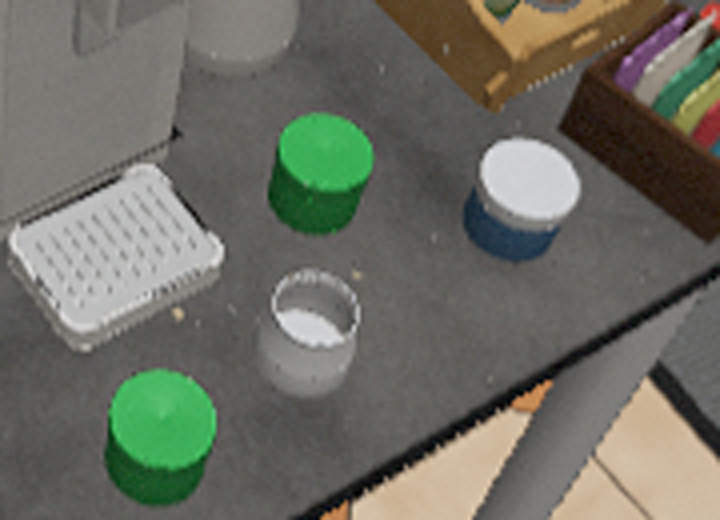

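The crop confirms it: the blue tin with the white lid is at side (460,235), the open steel pot is to its left, and there are two green look-alikes. Next I'll take precise measurements with wider windows.

```bash
python3 - <<'E'
from m import *
z=np.load("s0.npz"); a,Wa,b,Wb=[z[k] for k in("a","Wa","b","Wb")]
for n,W,im in(("top",Wa,a),("side",Wb,b)):
    wh=(im.min(-1)>150)&(np.ptp(im.astype(int),axis=-1)<35)
    wood=(np.ptp(im.astype(int),axis=-1)>45)
    for k,x,y,zz,e in(("tin",(385,480),(-340,-235),(43,56),None),("pot",(380,470),(-190,-90),(30,60),None),("traywhite",(390,560),(40,230),(55,68),wh),("cover",(390,560),(40,215),(56,66),wood),("ridge",(390,560),(40,215),(66.5,76),None),("riser",(560,760),(50,270),(82,93),None),("rail",(440,600),(160,260),(17,28),wood),("green1",(370,450),(-70,10),(43,56),None)):
        p,r=rect(W,x,y,zz,e); print(n,k,len(p),np.round(p.mean(0),1) if len(p) else'',np.round(np.hstack(r),1) if r else '')
        if k in("rail",'riser') and len(p): print(np.round(cv2.boxPoints(r),0).tolist())
E
```

```text
top tin 263 [ 424.6 -290.5   49.7] [ 424.4 -291.1   54.4   49.8   89. ]
top pot 72 [ 420.5 -129.9   41.8] [ 419.1 -131.9   45.6   48.    36.3]
top traywhite 239 [494.1 116.9  63. ] [478.2 122.5 120.6 113.1  77. ]
top cover 1128 [467.7 124.5  60.5] [469.  123.3 105.9 109.6  77.4]
top ridge 127 [488.8 121.3  69.4] [476.9 122.3 118.3 113.6  77.7]
top riser 1752 [648.1 147.3  88.5] [654.5 150.8 152.  130.5  86.9]
[[585.0, 78.0], [716.0, 71.0], [724.0, 223.0], [593.0, 230.0]]
top rail 148 [521.  224.9  22.3] [522.  225.2  10.5 147.4  87. ]
[[448.0, 224.0], [595.0, 216.0], [596.0, 227.0], [449.0, 234.0]]
top green1 261 [407.  -27.9  49.6] [407.5 -27.6  51.7  51.8  45.2]
side tin 408 [ 423.4 -286.2   49.2] [ 424.4 -287.7   52.7   53.4   26.6]
side pot 270 [ 415.6 -128.3   41.3] [ 417.5 -130.4   47.7   47.9   41.2]
side traywhite 503 [492.7 122.1  63.1] [476.  124.7 119.7 118.3  77.4]
side cover 2800 [465.1 128.3  60.1] [469.8 126.2 112.7 113.1  77.3]
side ridge 154 [490.  122.8  70.6] [482.7 146.   41.9 111.9  20. ]
side riser 2985 [639.2 155.6  88.7] [652.3 152.8 151.  132.3  86.8]
[[582.0, 81.0], [714.0, 74.0], [723.0, 224.0], [590.0, 232.0]]
side rail 342 [517.2 227.9  22.1] [521.1 227.8   9.7 154.   86.8]
[[444.0, 227.0], [598.0, 219.0], [598.0, 228.0], [444.0, 237.0]]
side green1 548 [405.1 -24.5  49.3] [406.  -25.2  53.1  53.    9.2]
```

```bash
cat >> m.py <<'E'
from scipy.spatial.transform import Rotation as Ro
def Rd(yaw): # tool down, tool x toward -world x rotated by yaw
    c,s=np.cos(yaw),np.sin(yaw); return np.array([[-c,-s,0],[-s,c,0],[0,0,-1]]).T.T if False else np.column_stack([[-c,-s,0],[-s,c,0],[0,0,-1]])
def delta(p,yaw,frm=None,R0=None):
    s=ctrl.get_state(); R0=np.array(s["tcp_rot"]) if R0 is None else R0; p0=np.array(s["eef_pos"]) if frm is None else np.array(frm)
    d=R0.T@(np.array(p)-p0)/10; w=Ro.from_matrix(R0.T@Rd(yaw)).as_rotvec(degrees=True)
    return np.round(d,2),np.round(w,1)
E
python3 - <<'E'
from m import *
z=np.load("s0.npz"); Wa,Wb=z["Wa"],z["Wb"]
P=np.vstack([Wa.reshape(-1,3),Wb.reshape(-1,3)]); P=P[~np.isnan(P[:,0])]
for y in range(0,700,50):
    out=[]
    for x in range(150,700,50):
        m=(P[:,0]>=x)&(P[:,0]<x+50)&(P[:,1]>=y)&(P[:,1]<y+50); out.append(int(np.percentile(P[m,2],98)) if m.sum()>3 else -1)
    print(y,out)
print("x from 150 step 50")
p,r=rect(Wa,(590,760),(50,250),(105,145)); print("cup",p.mean(0),p.min(0),p.max(0))
print(delta([430,125,230],-0.22))
E
```

```text
0 [-828, -925, -1, 2, 5, 22, 6, 6, 211, 305, 311]
50 [-8, -925, -1, 2, 5, 64, 71, 65, 90, 92, 92]
100 [-828, -924, -1, 2, 5, 63, 72, 66, 91, 92, 137]
150 [-831, -925, -1, 2, 5, 64, 67, 66, 90, 135, 137]
200 [-925, -925, -1, 4, 5, 18, 24, 25, 89, 92, 92]
250 [-925, -926, -1, 3, 6, 5, 6, 336, 379, 389, 389]
300 [-920, -923, -1, 6, 7, 5, 5, 342, 383, 390, 444]
350 [-926, -918, -1, 8, 8, 6, 5, 346, 382, 390, 444]
400 [-924, -925, -1, 4, 7, 7, 6, 345, 380, 389, 472]
450 [480, 491, -1, 3, 23, 22, 5, 339, 376, 462, 495]
500 [-926, 533, -1, 6, 6, 19, 110, 336, 376, 391, 492]
550 [349, 569, -1, 3, 7, 7, 6, 334, 373, 390, 473]
600 [385, 549, 530, 3, 7, 6, 7, 320, 365, 388, 355]
650 [286, 351, -1, 4, 6, 7, 7, 5, 0, 2, -1]
x from 150 step 50
cup [678.69460829 158.03527726 123.35649967] [648.26257374 109.55955812 105.00801395] [705.44643904 190.80297844 144.10994187]
(array([-38.18, -44.09,  -0.36]), array([-0.1, -0. , -2.7]))
```

Emit:
play_rows --targets '[[[-3.2,-3.7,0,0,0,0,0],[-3.2,-3.7,0,0,0,0,0],[-3.2,-3.7,0,0,0,0,0],[-3.2,-3.7,0,0,0,0,0],[-3.2,-3.7,0,0,0,0,0],[-3.2,-3.7,0,0,0,0,0],[-3.2,-3.7,0,0,0,0,0],[-3.2,-3.7,0,0,0,0,0],[-3.2,-3.7,0,0,0,0,0],[-3.2,-3.7,0,0,0,0,0],[-3.2,-3.7,0,0,0,0,0],[-3.0,-3.4,0,0,0,0,0]]]'

```text
t: 1.6
eef_pos: [430.5, 123.4, 226.6]
tcp_rot: [[-0.965, 0.264, 0.0], [0.264, 0.965, 0.0], [-0.0, 0.0, -1.0]]
contact_force: [0.8, 0.5, 0.0]
opening: 0.6
grasp_force: 0.0
```

```bash
cat > w.py <<'E'
from m import *
def look(name,n="wrist"):
    im,W=cloud(n); save(name,im); np.savez(name+".npz",im=im,W=W)
    wh=(im.min(-1)>140)&(np.ptp(im.astype(int),axis=-1)<40); wood=(np.ptp(im.astype(int),axis=-1)>40)
    return im,W,wh,wood
E
python3 - <<'E'
from w import *
im,W,wh,wood=look("w1")
s=ctrl.get_state(); print(s["t"],s["eef_pos"],s["opening"])
for k,x,y,zz,e in(("traywhite",(390,560),(30,215),(58,68),wh),("cover",(390,560),(30,215),(55,64),wood),("ridge",(390,560),(40,215),(66.5,76),wood),("rail",(430,580),(160,260),(17,28),wood),("riserfront",(560,640),(50,250),(30,92),wood)):
    p,r=rect(W,x,y,zz,e); print(k,len(p),np.round(p.mean(0),1) if len(p) else'',np.round(np.hstack(r),1) if r else '')
E
```

```text
1.65 [432.018438   120.04536572 226.37494163] 0.6953304914702589
traywhite 1200 [479.9 131.6  62.3] [476.3 124.4 120.3 116.5  77.3]
cover 7465 [458.7 130.3  59.3] [470.8 125.2 112.6 114.6  77.2]
ridge 291 [491.2 129.1  69.8] [490.8 120.7  69.    8.3  77.5]
rail 830 [509.2 227.2  21.3] [512.6 227.8  10.2 134.7  87. ]
riserfront 270 [595.3 223.1  67.3] [597.3 224.2  12.4  12.   86.9]
```

View pics/w1.png

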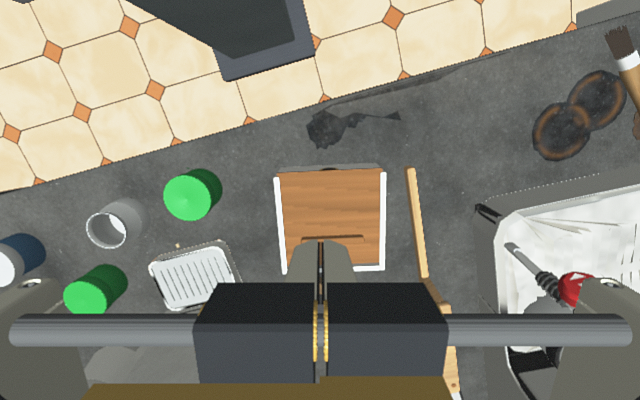

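Wrist view: tray with its cover around (330,215), ridge at (335,238), and the rail at (420,220) with its free end at (410,170). The sizes fit (120 x 116.5 mm, ridge 69 x 8 mm). I'll open the cover with closed fingertips behind the ridge.

```bash
python3 - <<'E'
from m import *
print(delta([508.6,117,71],-0.222))
E
```

```text
(array([-7.45,  1.76, 15.54]), array([-0.1,  0. , -2.7]))
```

Emit:
play_rows --targets '[[[-3.7,0.9,0,0,0,0,0],[-3.7,0.9,0,0,0,0,0],[0,0,4.5,0,0,-2.7,0],[0,0,4.5,0,0,0,0],[0,0,4,0,0,0,0],[0,0,2,0,0,0,0],[0,0,0.5,0,0,0,0],[0,0,0,0,0,0,0],[0,0,0,0,0,0,0]]]'

```text
t: 2.78
eef_pos: [507.0, 123.0, 73.1]
tcp_rot: [[-0.976, 0.218, 0.002], [0.218, 0.976, 0.0], [-0.002, 0.001, -1.0]]
contact_force: [-0.2, 0.3, 0.1]
opening: 0.6
grasp_force: 0.0
```

Emit:
play_rows --targets '[[[0,0,0.2,0,0,0,0],[0.7,0,0,0,0,0,0],[1,0,0,0,0,0,0],[1.2,0,0,0,0,0,0],[1.2,0,0,0,0,0,0],[1.2,0,0,0,0,0,0],[1.2,0,0,0,0,0,0],[0.8,0,0,0,0,0,0],[0.4,0,0,0,0,0,0],[0,0,0,0,0,0,0],[0,0,0,0,0,0,0]]]'

```text
t: 4.15
eef_pos: [431.3, 139.6, 69.6]
tcp_rot: [[-0.976, 0.218, -0.0], [0.218, 0.976, 0.0], [0.0, -0.0, -1.0]]
contact_force: [-0.3, -0.6, -0.0]
opening: 0.9
grasp_force: 0.0
```

```bash
cat >> w.py <<'E'
def tray(name,n="wrist",X=(350,600),Y=(20,217)):
    im,W,wh,wood=look(name,n); s=ctrl.get_state(); print(s["t"],np.round(s["eef_pos"],1),np.round(s["contact_force"],1))
    for k,x,y,zz,e in(("white",X,Y,(60,66),wh),("cover",X,Y,(55,64),wood),("ridge",X,Y,(66.5,76),wood)):
        p,r=rect(W,x,y,zz,e); print(k,len(p),np.round(p.mean(0),1) if len(p) else'',np.round(np.hstack(r),1) if r else '')
    return im,W
E
python3 - <<'E'
from w import *
tray("w2"); tray("s2","side")
E
```

```text
4.2 [431.3 139.6  69.6] [ 0.6  0.1 -0. ]
white 965 [433.2 135.   62.5] [434.5 133.6 120.1  34.6  77.8]
cover 29436 [390.3 146.3  59.3] [394.9 142.2 113.8 113.9  76.5]
ridge 1874 [415.4 138.2  70.1] [417.2 137.5  69.8  11.6  77.1]
4.25 [431.3 139.6  69.6] [ 0.3 -1.1  0.1]
white 98 [471.7 184.1  63. ] [473.  183.8   5.9  89.6  77.1]
cover 1991 [387.5 164.6  59.2] [4.025e+02 1.584e+02 1.048e+02 1.025e+02 1.000e-01]
ridge 102 [418.7 154.   70.7] [419.2 152.9  39.3   8.5  76.5]
```

View pics/s2.png

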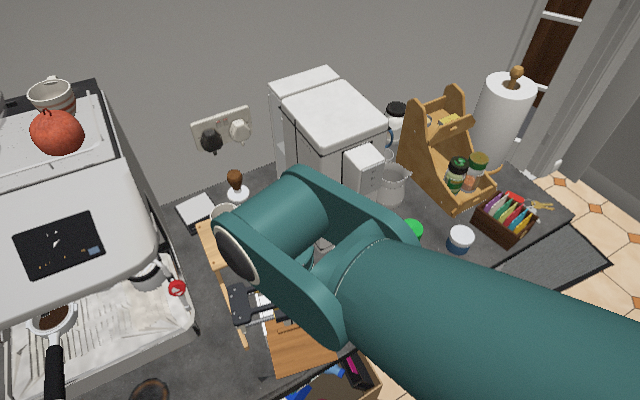

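The ridge moved about 75 mm to tray x ≈ -60, so the cover is open about 80 mm. The side view is mostly blocked by the arm. Now the tin.

```bash
python3 - <<'E'
from m import *
z=np.load("s0.npz")
for k in("Wa","Wb"):
    P=z[k].reshape(-1,3); P=P[~np.isnan(P[:,0])]
    d=P[:,:2]-[424.5,-289]; r=np.hypot(*d.T); ang=np.degrees(np.arctan2(d[:,1],d[:,0]))
    m=(r>34)&(r<130)&(P[:,2]>12)
    print(k,[(a,int(r[m&(abs(ang-a)<=15)].min()),int(P[m&(abs(ang-a)<=15),2].max())) for a in range(-180,181,30) if (m&(abs(ang-a)<=15)).any()])
print(delta([424.5,-289,200],-0.222))
E
```

```text
Wa [(-120, 34, 83), (-90, 54, 85), (-60, 80, 79), (-30, 75, 78), (30, 88, 58), (60, 85, 57)]
Wb [(-120, 83, 81), (-90, 76, 82), (-60, 77, 73), (-30, 72, 77), (30, 89, 52), (60, 89, 52)]
(array([ -8.68, -41.98, -13.04]), array([-0. , -0. ,  0.1]))
```

Emit:
play_rows --targets '[[[0.5,0,-1,0,0,0,0],[0,0,-6,0,0,0,7.2],[0,-3,-5,0,0,0,7.2],[-0.7,-5.5,-1,0,0,0,7.2],[-1.2,-5.5,0,0,0,0,7.2],[-1.2,-5.5,0,0,0,0,7.2],[-1.2,-5.5,0,0,0,0,7.2],[-1.2,-5.5,0,0,0,0,7.2],[-1.2,-5.5,0,0,0,0,7.2],[-1.2,-4,0,0,0,0,7.2],[-1.2,-2,0,0,0,0,7.2],[0,0,0,0,0,0,7.2]]]'

```text
t: 5.75
eef_pos: [423.4, -289.9, 199.9]
tcp_rot: [[-0.976, 0.22, -0.0], [0.22, 0.976, 0.0], [0.001, 0.0, -1.0]]
contact_force: [-0.4, 0.2, -0.3]
opening: 72.1
grasp_force: 0.0
```

```bash
python3 - <<'E'
from w import *
im,W,wh,_=look("w3"); s=ctrl.get_state(); print(s["t"],s["eef_pos"],s["opening"])
p,r=rect(W,(385,475),(-335,-245),(42,56)); print(len(p),p.mean(0),r,cv2.minEnclosingCircle(p[:,:2].astype(np.float32)))
p,r=rect(W,(385,475),(-335,-245),(46,52),wh);print(len(p),p.mean(0),r)
P=W.reshape(-1,3);P=P[~np.isnan(P[:,0])]
d=P[:,:2]-[424.5,-289]; r=np.hypot(*d.T); ang=np.degrees(np.arctan2(d[:,1],d[:,0])); m=(r>34)&(r<130)&(P[:,2]>15)&(P[:,2]<100)
print([(a,int(r[m&(abs(ang-a)<=15)].min()),int(P[m&(abs(ang-a)<=15),2].max())) for a in range(-180,181,30) if (m&(abs(ang-a)<=15)).any()])
z=np.load("w3.npz")
E
```

```text
5.8 [ 423.36312577 -288.99414414  199.88184112] 71.92858554916182
2086 [ 423.18572259 -288.78196917   48.55905132] ((423.67864990234375, -289.1244201660156), (53.080562591552734, 52.91057205200195), 75.44540405273438) ((424.1584167480469, -289.17315673828125), 27.08253288269043)
2050 [ 423.54097668 -288.88574288   48.63918988] ((423.8116760253906, -289.1589660644531), (53.080562591552734, 52.635719299316406), 75.44540405273438)
[(-120, 84, 81), (-90, 77, 81), (-60, 78, 73), (-30, 72, 74), (30, 87, 49), (60, 85, 50)]
```

View pics/w3.png

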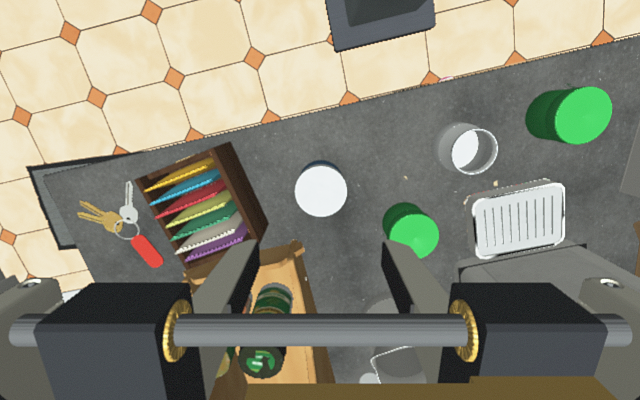

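The wrist view shows the white-lidded tin at (321,189), centred between the open fingers. The tea box and the green tin are clear.

Emit:
play_rows --targets '[[[0,0,5,0,0,0,7.2],[0,0,5,0,0,0,7.2],[0,0,4,0,0,0,7.2],[0,0,2,0,0,0,7.2],[0,0,1,0,0,0,7.2],[0,0,0,0,0,0,7.2],[0,0,0,0,0,0,4.8],[0,0,0,0,0,0,4.8],[0,0,0,0,0,0,4.8],[0,0,0,0,0,0,4.8]]]'

```text
t: 7.05
eef_pos: [423.9, -289.3, 30.5]
tcp_rot: [[-0.976, 0.218, 0.001], [0.218, 0.976, -0.001], [-0.001, -0.0, -1.0]]
contact_force: [-0.8, -0.2, 6.8]
opening: 52.2
grasp_force: 30.0
```

Emit:
play_rows --targets '[[[0,0,-2,0,0,0,4.8],[0,0,-4,0,0,0,4.8],[0.5,0,-4.5,0,0,0,4.8],[1,3,-3,0,0,0,4.8],[1.2,5.5,0,0,0,0,4.8],[1.3,5.5,0,0,0,0,4.8],[1.3,5.5,0,0,0,0,4.8],[1.3,5.5,0,0,0,0,4.8],[1.3,5.5,0,0,0,0,4.8],[1.2,5,0,0,0,0,4.8],[0.6,4,0,0,0,0,4.8],[0,0,0,0,0,0,4.8]]]'

```text
t: 8.55
eef_pos: [414.7, 119.7, 165.8]
tcp_rot: [[-0.977, 0.214, 0.001], [0.214, 0.977, 0.0], [-0.0, 0.001, -1.0]]
contact_force: [0.2, 0.2, -1.8]
opening: 52.7
grasp_force: 30.0
```

```bash
python3 - <<'E'
from w import *
tray("w4"); print(ctrl.get_state()["grasp_force"]); tray("t4","top"); tray("s4","side")
print(delta([490.1,121.3,160],-0.222))
E
```

```text
8.6 [414.8 118.5 165.6] [-1.2  0.2 -0.7]
white 815 [457.9 138.5  62.4] [470.9 125.6 120.1 116.3  77.7]
cover 11382 [389.1 149.3  59.2] [465.2 126.4 113.4 259.9  77.5]
ridge 759 [425.5 135.   70.3] [499.8 119.9  69.8 188.6  78. ]
29.999840391101316
8.65 [414.9 117.7 165.4] [-0.5 -0.6 -0. ]
white 142 [498.2 116.4  63. ] [485.1 120.5 120.9  88.2  78.7]
cover 13 [449.8 169.2  60.1] [449.5 168.2  24.8   3.6  76.2]
ridge 0  
8.7 [414.9 117.2 165.3] [ 0.5 -0.1 -0. ]
white 184 [447.3 152.9  62.9] [449.6 130.4 119.9  75.8  77.5]
cover 2760 [391.  149.5  59.4] [391.9 143.4 113.2 108.3  78.3]
ridge 185 [411.3 139.7  70.8] [412.2 138.7  69.1   9.8  79.2]
(array([-7.25,  2.04,  0.53]), array([-0. ,  0. ,  0.1]))
```

View pics/w4.png

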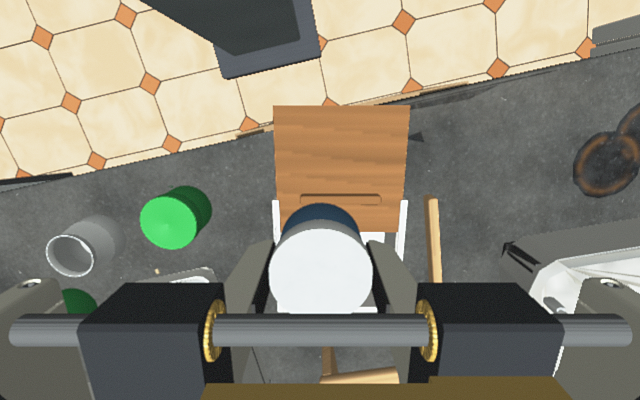

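The cover is open and the tin is held upright at (320,270). The tray was dragged back about 5 mm, so its centre is now (470.9,125.6). I'm moving above the well.

Emit:
play_rows --targets '[[[-1.5,0.5,0,0,0,0,4.8],[-2,0.6,0,0,0,0,4.8],[-2,0.6,0,0,0,0,4.8],[-1.1,0.3,2,0,0,0,4.8],[0,0,3,0,0,0,4.8],[0,0,1,0,0,0,4.8],[0,0,0,0,0,0,4.8],[0,0,0,0,0,0,4.8]]]'

```text
t: 9.7
eef_pos: [484.2, 122.6, 106.0]
tcp_rot: [[-0.976, 0.218, 0.002], [0.218, 0.976, 0.0], [-0.001, 0.001, -1.0]]
contact_force: [0.5, -0.1, 0.2]
opening: 52.0
grasp_force: 30.0
```

```bash
python3 - <<'E'
from w import *
tray("w5")
print(delta([484,122.7,34.5],-0.215))
E
```

```text
9.75 [484.2 122.7 106. ] [ 0.3 -0.6 -0.6]
white 2367 [456.3 129.7  62.4] [460.7 127.7 120.2  95.3  77.8]
cover 27502 [394.2 144.6  59.2] [469.1 126.6 113.1 251.9  78.1]
ridge 1597 [422.7 135.1  70.4] [500.  119.5  70.1 188.   77.9]
(array([ 0.03, -0.01,  7.15]), array([ 0. ,  0.1, -0.3]))
```

Emit:
play_rows --targets '[[[0,0,2,0,0,0,4.8],[0,0,2,0,0,0,4.8],[0,0,1.5,0,0,0,4.8],[0,0,1,0,0,0,4.8],[0,0,0.4,0,0,0,4.8],[0,0,0.2,0,0,0,4.8],[0,0,0,0,0,0,4.8]]]'

```text
t: 10.62
eef_pos: [484.2, 122.9, 34.5]
tcp_rot: [[-0.976, 0.218, 0.001], [0.218, 0.976, 0.0], [-0.001, 0.0, -1.0]]
contact_force: [-0.9, 1.1, 3.5]
opening: 52.7
grasp_force: 30.0
```

Emit:
play_rows --targets '[[[0,0,0,0,0,0,6.2],[0,0,0,0,0,0,6.2],[0,0,0,0,0,0,6.2],[0,0,0,0,0,0,6.2],[0,0,-1,0,0,0,6.2],[0,0,-2,0,0,0,6.2],[0,0,-4,0,0,0,6.2],[0,0,-5,0,0,0,6.2],[0.5,0,0,0,0,0,0],[0,0,0,0,0,0,0]]]'

```text
t: 11.88
eef_pos: [478.6, 123.9, 154.2]
tcp_rot: [[-0.976, 0.218, 0.001], [0.218, 0.976, 0.0], [-0.001, 0.0, -1.0]]
contact_force: [-0.6, 0.1, -0.6]
opening: 46.3
grasp_force: 0.0
```

```bash
python3 - <<'E'
from w import *
im,W=tray("w6")
p,r=rect(W,(455,520),(85,160),(46,57.5)); print("tin",len(p),p.mean(0),np.percentile(p[:,2],[5,50,95]),r)
wh=(im.min(-1)>140)&(np.ptp(im.astype(int),axis=-1)<40)
p,r=rect(W,(380,600),(20,217),(59.5,66),wh); print(r)
E
```

```text
11.925 [478.5 123.9 153.4] [ 0.5  0.2 -0.8]
white 2163 [474.  125.7  62.4] [470.9 125.6 120.3 115.8  77.8]
cover 17718 [393.5 145.4  59.2] [392.2 142.8 113.5 108.6  78.2]
ridge 966 [411.8 137.9  70.2] [412.2 138.4  69.1   7.7  77.4]
tin 2955 [484.99346668 122.47755064  52.51250212] [51.07931509 52.62063206 53.88712477] ((491.50958251953125, 121.17465209960938), (53.32547378540039, 68.51305389404297), 71.06023406982422)
((470.8765869140625, 125.6401138305664), (120.31661224365234, 115.7931137084961), 77.84886169433594)
```

View pics/w6.png

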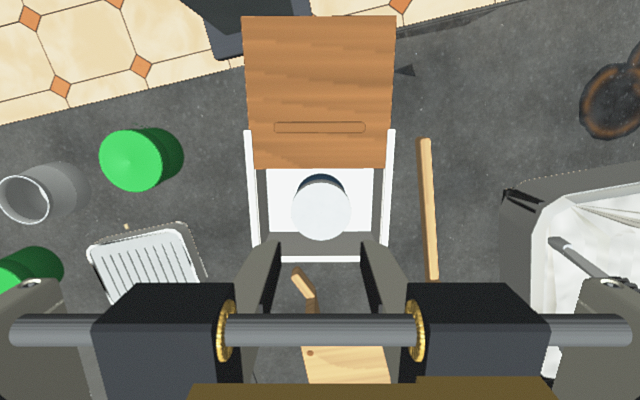

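The tin stands upright in the well at (320,205), with its lid top at z = 52.5 as expected. Now I'll close the cover from behind the ridge.

```bash
python3 - <<'E'
from m import *
print(delta([386.5,144,71],-0.216))
E
```

```text
(array([ 9.42, -0.04,  8.24]), array([-0. , -0. , -0.2]))
```

Emit:
play_rows --targets '[[[3,0,0,0,0,0,0],[4,0,0,0,0,0,0],[2.4,0,1,0,0,0,0],[0,0,3,0,0,0,0],[0,0,3,0,0,0,0],[0,0,1,0,0,0,0],[0,0,0.2,0,0,0,0],[0,0,0,0,0,0,0]]]'

```text
t: 12.92
eef_pos: [387.5, 144.4, 72.4]
tcp_rot: [[-0.976, 0.218, 0.001], [0.218, 0.976, 0.0], [-0.0, 0.0, -1.0]]
contact_force: [0.2, 0.3, 0.6]
opening: 0.6
grasp_force: 0.0
```

Emit:
play_rows --targets '[[[-0.6,0,0.15,0,0,0,0],[-1.2,0,0,0,0,0,0],[-1.2,0,0,0,0,0,0],[-1.2,0,0,0,0,0,0],[-1.2,0,0,0,0,0,0],[-1.2,0,0,0,0,0,0],[-1.2,0,0,0,0,0,0],[-0.6,0,0,0,0,0,0],[-0.4,0,0,0,0,0,0],[-0.2,0,0,0,0,0,0],[0,0,0,0,0,0,0],[0,0,0,0,0,0,0]]]'

```text
t: 14.42
eef_pos: [474.9, 124.8, 70.3]
tcp_rot: [[-0.976, 0.218, 0.0], [0.218, 0.976, 0.0], [-0.0, 0.0, -1.0]]
contact_force: [-0.3, -0.7, -0.4]
opening: 0.5
grasp_force: 0.0
```

```bash
python3 - <<'E'
from w import *
tray("w7")
E
```

```text
14.475 [474.9 124.8  70.2] [ 0.2  0.1 -0.9]
white 2865 [451.3 132.   62.5] [453.8 129.4 120.5  81.5  77.7]
cover 23225 [445.8 130.9  59.3] [463.8 126.1 113.4 107.5  77.6]
ridge 525 [484.  122.8  69.8] [476.8 124.3  69.8  24.4  77.7]
```

Emit:
play_rows --targets '[[[-0.4,0,0,0,0,0,0],[-0.4,0,0,0,0,0,0],[-0.3,0,0,0,0,0,0],[-0.2,0,0,0,0,0,0]]]'

```text
t: 14.98
eef_pos: [487.8, 121.9, 70.2]
tcp_rot: [[-0.976, 0.218, -0.0], [0.218, 0.976, 0.0], [0.0, -0.0, -1.0]]
contact_force: [-3.0, -0.5, 2.8]
opening: 0.6
grasp_force: 1.4
```

Emit:
play_rows --targets '[[[-0.2,0,0,0,0,0,0],[-0.1,0,0,0,0,0,0],[0,0,0,0,0,0,0]]]'

```text
t: 15.35
eef_pos: [490.7, 121.2, 70.1]
tcp_rot: [[-0.976, 0.218, 0.0], [0.218, 0.976, -0.0], [-0.0, 0.0, -1.0]]
contact_force: [-0.4, 0.4, 0.9]
opening: 0.4
grasp_force: 0.2
```

Emit:
play_rows --targets '[[[0.5,0,0,0,0,0,0],[0.3,0,-2,0,0,0,0],[1,0,-5,0,0,0,0],[3,0,-5,0,0,0,0],[3,0,0,0,0,0,0],[0,0,0,0,0,0,0]]]'

```text
t: 16.1
eef_pos: [413.5, 138.6, 190.9]
tcp_rot: [[-0.976, 0.217, 0.002], [0.217, 0.976, 0.001], [-0.002, 0.001, -1.0]]
contact_force: [-0.3, -0.1, 0.1]
opening: 0.1
grasp_force: 0.0
```

```bash
python3 - <<'E'
from w import *
im,W=tray("w8")
wood=(np.ptp(im.astype(int),axis=-1)>40)
p,r=rect(W,(430,580),(180,260),(17,28),wood); print("rail",r)
z=np.load("s0.npz")
P=np.vstack([z["Wa"].reshape(-1,3),z["Wb"].reshape(-1,3)]); P=P[~np.isnan(P[:,0])]
for lo,hi in((10,100),(100,200),(200,400)):
    q=P[(P[:,2]>lo)&(P[:,2]<hi)&(P[:,1]<15)&(P[:,1]>-160)&(P[:,0]>455)]; print(lo,np.percentile(q[:,0],[0.3,1,3]),q[:,1].max())
E
```

```text
16.15 [414.1 138.4 190.4] [0.6 0.6 0.7]
white 849 [465.4 129.   62.5] [484.1 122.9 120.  115.7  77.5]
cover 5100 [455.6 128.1  59.3] [466.7 126.3 108.4  81.2  77.3]
ridge 0  
rail ((499.4624938964844, 228.18516540527344), (10.058794021606445, 108.88053894042969), 87.0414047241211)
10 [478.00886553 478.70289349 481.11194244] 14.81665299439635
100 [549.05468829 550.43637993 558.22131176] 14.938645115275733
200 [507.28890336 507.99063767 512.68357507] 14.997875305125206
```

The cover is shut and the tray has been nudged forward, so its centre is now (484,123). Its side wall is still 41 mm from the rail plane. I'll push it sideways through its middle first.

```bash
python3 - <<'E'
from m import *
print(delta([465,37.5,33],-0.218))
E
```

```text
(array([-7.14, -8.75, 15.75]), array([ 0. ,  0.1, -0.1]))
```

Emit:
play_rows --targets '[[[-1,-3.3,0,0,0,0,0],[-3,-3.4,0,0,0,0,0],[-3.1,-2,0,0,0,0,0],[0,0,4,0,0,0,0],[0,0,5,0,0,0,0],[0,0,4,0,0,0,0],[0,0,2.2,0,0,0,0],[0,0,0.5,0,0,0,0],[0,0,0,0,0,0,0]]]'

```text
t: 17.27
eef_pos: [465.1, 37.7, 33.4]
tcp_rot: [[-0.976, 0.218, -0.0], [0.218, 0.976, -0.0], [0.0, -0.0, -1.0]]
contact_force: [-0.1, 0.6, 0.5]
opening: 0.8
grasp_force: 0.0
```

Emit:
play_rows --targets '[[[0,0.5,0,0,0,0,0],[0,0.5,0,0,0,0,0],[0,0.5,0,0,0,0,0],[0,0.5,0,0,0,0,0],[0,0.5,0,0,0,0,0],[0,0.3,0,0,0,0,0],[0,0.2,0,0,0,0,0],[0,0,0,0,0,0,0]]]'

```text
t: 18.27
eef_pos: [471.3, 67.4, 33.1]
tcp_rot: [[-0.976, 0.218, -0.0], [0.218, 0.976, 0.0], [0.0, 0.0, -1.0]]
contact_force: [0.1, -0.5, -0.2]
opening: 0.5
grasp_force: 0.0
```

```bash
python3 - <<'E'
from w import *
tray("w9")
E
```

```text
18.325 [471.3  67.3  33. ] [-0.4 -0.6 -0.1]
white 4220 [478.8 149.8  62.4] [488.1 142.5 121.4 116.7  77.2]
cover 34485 [468.7 150.8  59.3] [485.9 143.1 112.4 112.   77.3]
ridge 0
```

Emit:
play_rows --targets '[[[0,-1,0,0,0,0,0],[3,0,0,0,0,0,0],[3.4,0,0,0,0,0,0],[2,0,0,0,0,0,0],[0,2.6,0,0,0,0,0],[0,2.6,0,0,0,0,0],[-0.6,0,0,0,0,0,0],[-0.6,0,0,0,0,0,0],[-0.5,0,0,0,0,0,0],[-0.5,0,0,0,0,0,0],[-0.4,0,0,0,0,0,0],[0,0,0,0,0,0,0]]]'

```text
t: 19.82
eef_pos: [424.1, 120.6, 33.1]
tcp_rot: [[-0.976, 0.218, 0.0], [0.218, 0.976, -0.0], [-0.0, 0.0, -1.0]]
contact_force: [-0.5, 0.2, -0.5]
opening: 0.7
grasp_force: 0.0
```

```bash
python3 - <<'E'
from w import *
im,W=tray("w10")
p,r=rect(W,(430,580),(195,260),(17,28),(np.ptp(im.astype(int),axis=-1)>40)); print("rail",r)
E
```

```text
19.875 [424.  120.7  33.1] [ 0.1 -0.4 -0.2]
white 820 [485.8 202.   62.5] [453.7 178.5 116.8  52.7  41.2]
cover 3636 [479.7 182.6  59.3] [472.1 157.4  95.9  67.6  75.5]
ridge 1 [430.6 119.4  67.2] 
rail ((506.211669921875, 227.89816284179688), (10.505581855773926, 123.35082244873047), 87.46570587158203)
```

```bash
python3 - <<'E'
from w import *
for nm,n in(("s10","side"),("t10","top")): tray(nm,n)
z=np.load("w10.npz"); im,W=z["im"],z["W"]
wh=(im.min(-1)>140)&(np.ptp(im.astype(int),axis=-1)<40)
p,r=rect(W,(380,600),(150,220),(60,66),wh)
n,l,st,c=cv2.connectedComponentsWithStats(((W[...,2]>60)&(W[...,2]<66)&wh&(W[...,1]<222)).astype(np.uint8))
for i in range(1,n):
    if st[i,4]>80:
        q=W[l==i]; print(st[i,4],np.round(np.hstack(cv2.minAreaRect(q[:,:2].astype(np.float32))),1))
E
```

```text
19.925 [424.  120.7  33.2] [ 0.1 -0.5  0.2]
white 68 [549.7 188.3  63.1] [544.7 186.   17.2  39.9  77.9]
cover 439 [492.  166.6  60.1] [498.5 167.  121.3  42.5   6.4]
ridge 19 [521.3 168.8  70.4] [521.  169.5  11.9   7.4  19.4]
19.975 [423.9 120.8  33.2] [-0.2  1.   0.1]
white 139 [533.1 140.7  62.7] [510.2 138.5 120.3  91.3  79. ]
cover 750 [506.8 143.7  60. ] [503.  140.  105.3  89.8  79.7]
ridge 79 [516.2 139.9  70.4] [507.4 137.5  97.   67.6  76.4]
157 [453.7 208.8   6.8   7.4  81.2]
661 [494.4 201.    6.8  37.5  79.6]
```

Emit:
play_rows --targets '[[[1.5,0,0,0,0,0,0],[0,-3,0,0,0,0,0],[0,-2.8,0,0,0,0,0],[-3,0,0,0,0,0,0],[-3,0,0,0,0,0,0],[-2,0,0,0,0,0,0],[0,0,0,0,0,0,0]]]'

```text
t: 20.85
eef_pos: [474.5, 50.1, 33.0]
tcp_rot: [[-0.976, 0.218, -0.001], [0.218, 0.976, -0.0], [0.001, -0.0, -1.0]]
contact_force: [0.3, 0.4, -0.4]
opening: 0.2
grasp_force: 0.0
```

```bash
python3 - <<'E'
from w import *
im,W=tray("w11")
p,r=rect(W,(380,620),(20,210),(59.8,66),(im.min(-1)>140)); print(r)
tray("t11","top")
E
```

```text
20.9 [473.9  50.3  32.9] [-0.4 -0.6 -0. ]
white 2591 [493.2 113.9  62.4] [503.5 125.4 131.1  96.6  57.8]
cover 32535 [477.6 145.3  59.2] [494.6 143.1 111.9 111.7  79.5]
ridge 6 [514.  107.4  70.3] [513.8 107.3   1.8   1.1  84. ]
((503.41436767578125, 125.40846252441406), (131.1417694091797, 96.68916320800781), 57.76734924316406)
20.95 [473.6  50.3  33. ] [-1.1 -0.6 -0.6]
white 134 [530.3 157.3  63. ] [499.1 141.3 118.8 114.4  78.9]
cover 492 [509.4 160.4  60. ] [494.5 142.2 103.8 107.   79.2]
ridge 23 [522.7 159.7  69.6] [517.6 161.6  38.   91.3  50.3]
```

Emit:
play_rows --targets '[[[-0.4,0.4,0,0,0,-9.5,0],[-0.3,0.5,0,0,0,0,0],[0,0.5,0,0,0,0,0],[0,0.5,0,0,0,0,0],[0,0.4,0,0,0,0,0],[0,0.4,0,0,0,0,0],[0,0,0,0,0,0,0]]]'

```text
t: 21.82
eef_pos: [483.7, 76.2, 33.1]
tcp_rot: [[-0.999, 0.054, -0.0], [0.054, 0.999, 0.0], [0.0, 0.0, -1.0]]
contact_force: [0.3, -0.4, 0.4]
opening: 0.7
grasp_force: 0.0
```

Emit:
play_rows --targets '[[[0,0.3,0,0,0,0,0],[0,0.2,0,0,0,0,0],[0,0,0,0,0,0,0]]]'

```text
t: 22.2
eef_pos: [484.3, 80.4, 33.3]
tcp_rot: [[-0.999, 0.054, 0.001], [0.054, 0.999, -0.001], [-0.001, -0.001, -1.0]]
contact_force: [2.6, -7.6, 1.1]
opening: 0.3
grasp_force: 3.5
```

```bash
python3 - <<'E'
from w import *
im,W=tray("w12",Y=(20,225))
tray("t12","top")
p,r=rect(W,(430,580),(195,260),(17,28),(np.ptp(im.astype(int),axis=-1)>40)); print("rail",r)
E
```

```text
22.25 [484.3  80.4  33.3] [ 2.6 -7.5 -0.6]
white 3082 [479.7 154.8  62.5] [498.6 156.5 120.8 116.4  79.2]
cover 29273 [477.5 164.1  59.3] [496.3 156.9 112.3 111.6  79.2]
ridge 1294 [519.5 164.9  70.4] [519.9 163.1  48.9   9.   79.9]
22.3 [484.3  80.3  33.3] [ 2.5 -6.5  0.8]
white 111 [539.7 169.8  63.1] [541.3 167.4  76.2 146.6  27.5]
cover 212 [528.  172.4  60.1] [520.5 179.2  73.5 141.8  39.9]
ridge 2 [548.  180.7  67.8] 
rail ((449.6982421875, 230.10293579101562), (12.667102813720703, 9.383234977722168), 71.86119842529297)
```

Emit:
play_rows --targets '[[[0,0.3,0,0,0,0,0],[0,0.2,0,0,0,0,0],[0,0,0,0,0,0,0]]]'

```text
t: 22.68
eef_pos: [486.7, 82.9, 35.0]
tcp_rot: [[-0.998, 0.055, 0.006], [0.055, 0.998, -0.006], [-0.006, -0.006, -1.0]]
contact_force: [10.4, -29.5, 8.2]
opening: 0.7
grasp_force: 14.0
```

Emit:
play_rows --targets '[[[0,0.2,0,0,0,0,0],[0,0.2,0,0,0,0,0],[0,0,0,0,0,0,0]]]'

```text
t: 23.05
eef_pos: [487.5, 86.6, 35.6]
tcp_rot: [[-0.998, 0.056, 0.007], [0.055, 0.998, -0.006], [-0.008, -0.006, -1.0]]
contact_force: [5.4, -14.2, 2.7]
opening: 0.5
grasp_force: 6.9
```

```bash
python3 - <<'E'
from w import *
im,W=tray("w13",Y=(20,225))
E
```

```text
23.1 [486.5  87.6  34.8] [  7.5 -26.3   6.6]
white 3638 [485.8 167.5  63.6] [496.6 162.9 120.7 117.   85. ]
cover 31888 [476.  169.2  60.5] [493.8 163.1 112.1 111.3  85. ]
ridge 217 [519.5 172.1  71.5] [519.5 170.9  48.4   3.3  85.9]
```

Emit:
play_rows --targets '[[[0,0.1,0,0,0,0,0],[0,0,0,0,0,0,0]]]'

```text
t: 23.35
eef_pos: [486.6, 87.8, 34.8]
tcp_rot: [[-0.998, 0.055, 0.005], [0.055, 0.998, -0.006], [-0.005, -0.006, -1.0]]
contact_force: [9.5, -34.8, 10.5]
opening: 0.7
grasp_force: 17.4
```

```bash
python3 - <<'E'
from w import *
im,W=tray("w14",Y=(20,225))
E
```

```text
23.4 [486.6  87.8  34.8] [  9.  -35.1  10.2]
white 3804 [483.5 167.6  63.3] [494.1 163.8 120.2 116.9  86.4]
cover 32845 [473.7 169.9  60.1] [491.6 164.3 112.1 111.5  86.5]
ridge 0
```

Emit:
play_rows --targets '[[[0,-1,0,0,0,0,0],[0,-1.2,0,0,0,0,0],[3,0,0,0,0,0,0],[3.6,0,-0.3,0,0,0,0],[2,0,0,0,0,0,0],[0,3,0,0,0,0,0],[0,4,0,0,0,0,0],[0,2.6,0,0,0,0,0],[0,0,0,0,0,0,0]]]'

```text
t: 24.52
eef_pos: [402.3, 170.3, 35.9]
tcp_rot: [[-0.999, 0.052, -0.001], [0.052, 0.999, 0.0], [0.001, 0.0, -1.0]]
contact_force: [-0.2, -0.7, -0.8]
opening: 0.4
grasp_force: 0.0
```

```bash
python3 - <<'E'
from w import *
im,W=tray("w15",Y=(20,225))
tray("s15","side",Y=(20,225)); tray("t15","top",Y=(20,225))
print(delta([407,168.4,37],-0.054))
E
```

```text
24.575 [402.3 169.5  35.9] [-0.5 -0.2  0.3]
white 0  
cover 270 [453.  168.1  59.3] [453.2 168.3   5.   25.4  86.8]
ridge 0  
24.625 [402.4 169.   35.9] [-0.5 -0.1 -0.4]
white 17 [447.2 222.8  62.2] [4.467e+02 2.226e+02 1.610e+01 3.900e+00 1.000e-01]
cover 47 [445.9 215.9  58.7] [446.9 215.   11.9  16.8  89.6]
ridge 0  
24.675 [402.4 168.7  35.9] [-0.4 -0.   0.4]
white 192 [510.4 162.1  63. ] [494.7 161.4 120.6 115.8  86.3]
cover 958 [493.5 161.2  60. ] [491.3 162.1 104.9 106.2  86. ]
ridge 79 [509.8 157.   70.1] [496.5 158.9  93.7 102.8  80.3]
(array([-0.46, -0.01, -0.11]), array([-0., -0.,  0.]))
```

View pics/t15.png

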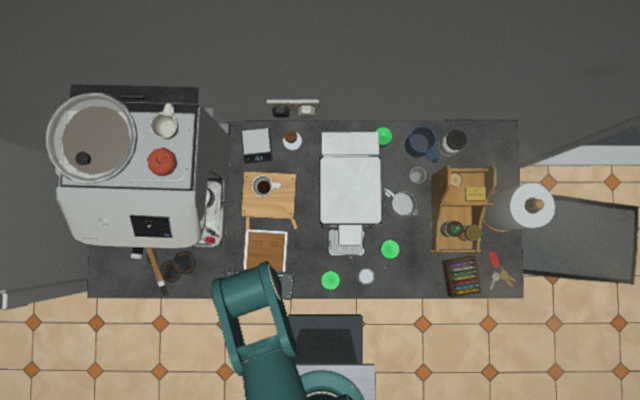

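The top view shows the tray at (266,250), square along the rail, with the cover shut over its full length. Now pushing it home from the front.

Emit:
play_rows --targets '[[[-1,0,0,0,0,0,0],[-0.8,0,0,0,0,0,0],[-0.8,0,0,0,0,0,0],[-1,0,0,0,0,0,0],[-1.2,0,0,0,0,0,0],[-1.2,0,0,0,0,0,0],[-1.2,0,0,0,0,0,0],[-1.2,0,0,0,0,0,0],[-1,0,0,0,0,0,0],[0,0,0,0,0,0,0]]]'

```text
t: 25.92
eef_pos: [497.2, 164.3, 36.2]
tcp_rot: [[-0.999, 0.054, 0.0], [0.054, 0.999, 0.0], [-0.0, 0.0, -1.0]]
contact_force: [-0.6, 0.5, -0.0]
opening: 0.5
grasp_force: 0.0
```

```bash
python3 - <<'E'
from w import *
tray("t16","top",X=(400,680),Y=(20,225))
E
```

```text
25.975 [496.8 164.3  36.1] [-0.4  0.6  0. ]
white 49 [562.8 142.8  63.1] [561.3 157.7 119.9  52.9  86.9]
cover 261 [568.3 152.5  60. ] [561.  158.8 104.5  61.9  85.5]
ridge 58 [585.2 159.1  71.3] [583.2 167.6  22.8  87.9  10.3]
```

Emit:
play_rows --targets '[[[-0.8,0,0,0,0,0,0],[-1.2,0,0,0,0,0,0],[-1.2,0,0,0,0,0,0],[-1.2,0,0,0,0,0,0],[-1.2,0,0,0,0,0,0],[-1,0,0,0,0,0,0],[-0.5,0,0,0,0,0,0],[0,0,0,0,0,0,0]]]'

```text
t: 26.98
eef_pos: [567.7, 160.4, 36.1]
tcp_rot: [[-0.999, 0.054, 0.0], [0.054, 0.999, -0.0], [-0.0, -0.0, -1.0]]
contact_force: [0.8, 0.1, 0.5]
opening: 0.4
grasp_force: 0.0
```

Emit:
play_rows --targets '[[[-0.3,0,0,0,0,0,0],[-0.3,0,0,0,0,0,0]]]'

```text
t: 27.22
eef_pos: [573.3, 160.1, 36.1]
tcp_rot: [[-0.999, 0.054, -0.0], [0.054, 0.999, -0.0], [0.0, -0.0, -1.0]]
contact_force: [-1.2, 0.8, -1.0]
opening: 0.7
grasp_force: 0.8
```

Emit:
play_rows --targets '[[[-0.2,0,0,0,0,0,0],[-0.2,0,0,0,0,0,0],[-0.2,0,0,0,0,0,0]]]'

```text
t: 27.6
eef_pos: [579.4, 159.8, 36.1]
tcp_rot: [[-0.999, 0.054, -0.0], [0.054, 0.999, -0.0], [0.0, -0.0, -1.0]]
contact_force: [-1.5, 0.8, -0.9]
opening: 0.2
grasp_force: 0.8
```

Emit:
play_rows --targets '[[[-0.1,0,0,0,0,0,0],[-0.1,0,0,0,0,0,0]]]'

```text
t: 27.85
eef_pos: [579.7, 159.8, 36.1]
tcp_rot: [[-0.999, 0.054, -0.004], [0.054, 0.999, -0.0], [0.004, -0.001, -1.0]]
contact_force: [-30.1, -1.6, 14.5]
opening: 0.6
grasp_force: 14.8
```

The force jumped to 30 N at the expected position, so the tray is against the back wall. I'll retreat and check.

Emit:
play_rows --targets '[[[0.5,0,0,0,0,0,0],[2,0,0,0,0,0,0],[4,0,-2,0,0,0,0],[4,0,-5,0,0,0,0],[4,0,-6,0,0,0,0],[3,0,-5,0,0,0,0],[0,0,0,0,0,0,0],[0,0,0,0,0,0,0]]]'

```text
t: 28.85
eef_pos: [413.0, 168.8, 206.7]
tcp_rot: [[-0.999, 0.054, 0.001], [0.054, 0.999, 0.0], [-0.001, 0.0, -1.0]]
contact_force: [0.1, -0.8, -0.4]
opening: 0.3
grasp_force: 0.0
```

```bash
python3 - <<'E'
from w import *
im,W,wh,wood=look("w17"); s=ctrl.get_state(); print(s["t"],s["eef_pos"],s["contact_force"])
p,r=rect(W,(560,625),(90,220),(10,52),wh&(W[...,0]>570)); print("front",len(p),p.mean(0),np.percentile(p[:,0],[5,50,95]),r)
# front face line: x vs y
A=np.c_[p[:,1],np.ones(len(p))]; print(np.linalg.lstsq(A,p[:,0],rcond=None)[0])
p,r=rect(W,(560,740),(50,250),(84,92)); print("risertop",r,p[:,0].min())
lo=[(y,np.round(np.percentile(q[:,0],3),1)) for y in range(85,230,20) for q in [p[abs(p[:,1]-y)<6]] if len(q)>10]; print(lo)
p,r=rect(W,(560,625),(90,220),(55,80)); print("coveredge",len(p), p.mean(0) if len(p) else '', r)
E
```

```text
28.9 [412.94157103 168.67059624 205.96498489] [ 0.39249913  0.47276269 -0.64560898]<stdin>:3: RuntimeWarning: Mean of empty slice.
  ret = um.true_divide(
Traceback (most recent call last):
IndexError: index -1 is out of bounds for axis 0 with size 0
```

View pics/w17.png

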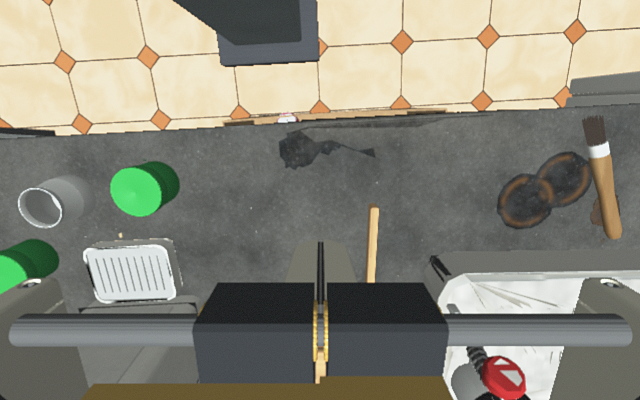

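The wrist view no longer shows the tray, because it is hidden by the gripper. I'll move the arm aside and check numerically with the side and top cameras.

Emit:
play_rows --targets '[[[0,-5,0,0,0,0,0],[0,-5.5,0,0,0,0,0],[0,-5.5,0,0,0,0,0],[0,-5.5,0,0,0,0,0],[0,-5.5,0,0,0,0,0],[0,-5,0,0,0,0,0],[0,0,0,0,0,0,0],[0,0,0,0,0,0,0]]]'

```text
t: 29.9
eef_pos: [395.6, -150.6, 205.8]
tcp_rot: [[-0.999, 0.055, -0.002], [0.055, 0.999, 0.001], [0.002, 0.001, -1.0]]
contact_force: [0.2, 0.2, 0.4]
opening: 0.5
grasp_force: 0.0
```

```bash
python3 - <<'E'
from w import *
im,W,wh,wood=look("s18","side"); s=ctrl.get_state(); print(s["t"],s["eef_pos"],s["contact_force"])
a=np.array([.9986,-.0523]); b=np.array([.0523,.9986]); F=np.array([591.5,156])
R=np.stack([(W[...,:2]-F)@a,(W[...,:2]-F)@b,W[...,2]],-1)
for z in range(4,92,8):
    out=[]
    for y in range(-70,80,10):
        m=(abs(R[...,1]-y)<5)&(abs(R[...,2]-z)<4)&(abs(R[...,0])<40)
        out.append((round(float(np.median(R[m][:,0])),1),int(wh[m].mean()*9),int(wood[m].mean()*9)) if m.sum()>2 else None)
    print(z,out)
z0=np.load("s0.npz"); W0=z0["Wb"]
d=np.abs(W-W0)
for k,x,y,zz in(("pot",(380,470),(-190,-90),(30,60)),("cup",(630,740),(90,210),(95,145)),("jug",(580,740),(-330,-180),(60,110))):
    print(k,rect(W0,x,y,zz)[0].mean(0),rect(W,x,y,zz)[0].mean(0))
E
```

```text
29.95 [ 395.70500603 -150.11683481  206.10537525] [ 0.34901906  0.19147887 -0.06075121]
4 [(-24.4, 0, 1), (-16.0, 0, 0), (-18.0, 0, 0), (-18.1, 0, 0), (-20.5, 0, 0), (-21.3, 0, 0), (-16.7, 0, 0), (-17.7, 0, 0), (-18.0, 0, 0), (-19.9, 0, 0), (-21.2, 0, 0), (-20.0, 0, 0), (-19.4, 0, 0), (-19.9, 0, 0), (7.1, 0, 1)]
12 [(-16.6, 0, 9), (-1.9, 0, 7), (-3.0, 0, 0), (-2.3, 0, 0), (-2.0, 0, 0), (-2.6, 0, 0), (-2.5, 0, 0), (-2.1, 0, 0), (-2.1, 0, 0), (-2.1, 0, 0), (-2.5, 0, 0), (-1.9, 0, 0), (-2.7, 0, 0), (-2.0, 0, 0), None]
20 [(-12.3, 0, 9), (-2.4, 0, 6), (-2.6, 0, 0), (-2.6, 0, 0), (-2.7, 0, 0), (-2.4, 0, 0), (-2.7, 0, 0), (-2.2, 0, 1), (-2.6, 0, 0), (-2.2, 0, 0), (-2.0, 0, 0), (-1.6, 0, 0), (-2.3, 0, 0), (-13.1, 0, 5), (-18.5, 0, 9)]
28 [(0.1, 0, 8), (1.4, 0, 7), (-2.9, 0, 0), (-2.3, 0, 0), (-2.0, 0, 0), (-2.4, 0, 0), (-2.7, 0, 1), (-3.6, 0, 1), (-3.2, 0, 4), (-2.6, 0, 0), (-2.3, 0, 0), (-1.9, 0, 0), (-2.4, 0, 0), (-2.5, 0, 1), (-5.2, 0, 9)]
36 [(0.8, 0, 7), (4.9, 0, 7), (-2.2, 0, 0), (-2.7, 0, 0), (-2.4, 0, 0), (-2.1, 0, 0), (-2.5, 0, 2), (-3.8, 0, 2), (-3.4, 0, 1), (-2.4, 0, 0), (-2.7, 0
[... 692 characters left out ...]
0, 6), (0.4, 0, 9), None, None, None, None, None, None, None, None, None, None, None, (2.0, 5, 1), (0.7, 0, 9)]
76 [None, (-0.7, 0, 9), None, None, None, None, None, None, None, None, None, None, None, (-1.4, 3, 3), (-0.2, 0, 9)]
84 [(12.4, 0, 8), (1.6, 0, 9), (6.0, 0, 9), (6.9, 0, 9), (3.3, 0, 9), (11.7, 0, 9), (8.3, 0, 9), (0.4, 0, 9), (3.1, 0, 9), (7.1, 0, 9), (5.1, 0, 9), (9.0, 0, 9), (0.5, 0, 9), (3.0, 0, 9), (7.2, 0, 9)]
pot [ 415.56881268 -128.28013115   41.32281194] [ 415.54942065 -127.99388558   41.37322916]
cup [677.99540683 158.55216741 120.38400489] [678.11892267 158.4173286  120.41788669]
jug [ 625.44951016 -246.27000075   78.52820288] [ 629.5566879  -247.99324305   79.54946873]
```

The pot, cup and jug haven't moved. The tray is square but about 3 mm proud, which is within the limit. The stop could have been the finger shank against the riser, so I'll push once more with the hand leaned back.

Emit:
play_rows --targets '[[[0,5,0,0,0,0,0],[0,5.5,0,0,0,0,0],[0,5.5,0,0,0,0,0],[0,5.5,0,0,0,0,0],[0,5.5,0,0,0,0,0],[0,5,0,0,0,0,0],[0,0,0,0,-7.5,0,0],[0,0,0,0,-7.5,0,0],[0,0,0,0,0,0,0],[0,0,0,0,0,0,0]]]'

```text
t: 31.2
eef_pos: [412.6, 169.4, 207.1]
tcp_rot: [[-0.965, 0.053, 0.257], [0.051, 0.999, -0.013], [-0.257, 0.0, -0.966]]
contact_force: [0.9, 0.5, 0.1]
opening: 0.6
grasp_force: 0.0
```

```bash
python3 - <<'E'
from m import *
s=ctrl.get_state(); R=np.array(s["tcp_rot"]); p=np.array(s["eef_pos"]); print(s["t"],p,R)
for t in([490,163,41],[570,160,41]): print(t,(R.T@(np.array(t)-p)/10).round(2))
E
```

```text
31.2 [412.55550913 169.41634149 207.14827219] [[-9.65105636e-01  5.25917817e-02  2.56525274e-01]
 [ 5.08979980e-02  9.98616056e-01 -1.32425662e-02]
 [-2.56866707e-01  2.76147597e-04 -9.66446801e-01]]
[490, 163, 41] [-3.24 -0.24 18.05]
[570, 160, 41] [-10.98  -0.12  20.11]
```

Emit:
play_rows --targets '[[[-0.8,0,4,0,0,0,0],[-0.8,0,5,0,0,0,0],[-0.8,-0.1,5,0,0,0,0],[-0.8,-0.1,4,0,0,0,0],[-1.9,0,0.5,0,0,0,0],[-1.9,0,0.5,0,0,0,0],[-1.9,0,0.5,0,0,0,0],[-1.2,0,0.35,0,0,0,0],[-0.7,0,0.2,0,0,0,0],[0,0,0,0,0,0,0]]]'

```text
t: 32.45
eef_pos: [568.8, 158.3, 40.9]
tcp_rot: [[-0.965, 0.054, 0.258], [0.052, 0.999, -0.014], [-0.258, -0.0, -0.966]]
contact_force: [-1.5, 0.3, 0.5]
opening: 0.2
grasp_force: 0.0
```

Emit:
play_rows --targets '[[[-0.3,0,0.08,0,0,0,0],[-0.3,0,0.08,0,0,0,0],[-0.2,0,0.05,0,0,0,0]]]'

```text
t: 32.83
eef_pos: [577.1, 158.0, 41.5]
tcp_rot: [[-0.964, 0.054, 0.259], [0.052, 0.999, -0.014], [-0.259, 0.0, -0.966]]
contact_force: [-0.8, -0.8, -0.3]
opening: 0.8
grasp_force: 0.0
```

Emit:
play_rows --targets '[[[-0.2,0,0.05,0,0,0,0],[-0.1,0,0.03,0,0,0,0]]]'

```text
t: 33.08
eef_pos: [580.1, 157.8, 41.3]
tcp_rot: [[-0.965, 0.054, 0.258], [0.052, 0.999, -0.014], [-0.258, -0.0, -0.966]]
contact_force: [-2.6, 0.5, 0.9]
opening: 0.6
grasp_force: 1.3
```

Emit:
play_rows --targets '[[[-0.1,0,0.03,0,0,0,0],[-0.1,0,0.03,0,0,0,0]]]'

```text
t: 33.33
eef_pos: [582.0, 157.7, 41.1]
tcp_rot: [[-0.965, 0.054, 0.258], [0.052, 0.999, -0.014], [-0.258, -0.0, -0.966]]
contact_force: [-9.8, 1.2, 5.9]
opening: 0.2
grasp_force: 4.9
```

Emit:
play_rows --targets '[[[-0.1,0,0.03,0,0,0,0],[0,0,0,0,0,0,0]]]'

```text
t: 33.58
eef_pos: [582.2, 157.7, 40.8]
tcp_rot: [[-0.965, 0.054, 0.256], [0.052, 0.999, -0.014], [-0.256, -0.0, -0.967]]
contact_force: [-14.6, 0.3, 7.5]
opening: 0.5
grasp_force: 7.4
```

Now a hard stop: 0.2 mm of movement at 15 N. I'll retreat, clear the view and verify.

Emit:
play_rows --targets '[[[0.6,0,-0.2,0,0,0,0],[2,0,-0.5,0,0,0,0],[4,0,-2,0,0,0,0],[4,0,-5,0,0,0,0],[4,-2,-5,0,0,0,0],[2,-5,-4,0,0,0,0],[0,-5.5,0,0,0,0,0],[0,-5.5,0,0,0,0,0],[0,-5.5,0,0,0,0,0],[0,-5,0,0,0,0,0],[0,-3,0,0,0,0,0],[0,0,0,0,0,0,0]]]'

```text
t: 35.08
eef_pos: [372.4, -132.8, 152.6]
tcp_rot: [[-0.964, 0.058, 0.258], [0.056, 0.998, -0.015], [-0.258, -0.0, -0.966]]
contact_force: [0.2, -0.9, -0.0]
opening: 0.5
grasp_force: 0.0
```

```bash
python3 - <<'E'
from w import *
im,W,wh,wood=look("s19","side"); s=ctrl.get_state(); print(s["t"],s["eef_pos"],s["contact_force"])
a=np.array([.9986,-.0523]); b=np.array([.0523,.9986]); F=np.array([591.5,156])
R=np.stack([(W[...,:2]-F)@a,(W[...,:2]-F)@b,W[...,2]],-1)
for z in(12,20,36,52):
    print(z,[round(float(np.median(R[m][:,0])),1) if m.sum()>2 else None for y in range(-70,80,10) for m in [(abs(R[...,1]-y)<5)&(abs(R[...,2]-z)<4)&(abs(R[...,0])<40)]])
# cover rear edge: wood pixels just above front wall
m=wood&(abs(R[...,1])<50)&(R[...,2]>56)&(R[...,2]<63)&(abs(R[...,0])<30); print("cover x",np.percentile(R[m][:,0],[1,5,25,75,99]))
m=(abs(R[...,0])<6)&(R[...,2]>15)&(R[...,2]<50)&~wood&(abs(R[...,1])<75); print("front y range",np.percentile(R[m][:,1],[1,99]))
W0=np.load("s0.npz")["Wb"]
for k,x,y,zz in(("pot",(380,470),(-190,-90),(30,60)),("cup",(630,740),(90,210),(95,145)),("jug",(580,740),(-330,-180),(60,110))):
    print(k,rect(W0,x,y,zz)[0].mean(0),rect(W,x,y,zz)[0].mean(0))
E
```

```text
35.125 [ 372.5803121  -131.66559591  152.66482457] [-0.31674574  0.25030535  0.11845299]
12 [-16.4, 2.4, 0.9, 1.1, 1.1, 1.1, 1.5, 0.6, 1.5, 1.2, 0.6, 0.8, 1.0, 1.6, None]
20 [-10.0, 1.1, 0.7, 1.4, 1.0, 1.2, 1.3, 1.2, 1.1, 1.0, 1.1, 1.1, 0.7, -10.8, -17.5]
36 [1.0, 2.2, 0.8, 1.1, 1.6, 1.3, 1.1, -0.1, 0.4, 1.5, 0.9, 1.4, 0.9, 1.2, 0.0]
52 [0.2, 2.6, 1.7, 0.8, 0.7, 1.7, 1.0, 1.2, 0.8, 1.0, 1.6, 1.0, 1.3, 1.5, 0.6]
cover x [-0.15069321  0.70915545  2.60206243  7.91160153 11.44223979]
front y range [-56.32274853  62.69348923]
pot [ 415.56881268 -128.28013115   41.32281194] [ 414.14538784 -120.23523621   40.42768179]
cup [677.99540683 158.55216741 120.38400489] [677.99304704 158.51300275 120.51293532]
jug [ 625.44951016 -246.27000075   78.52820288] [ 625.38686564 -246.68340726   78.61610491]
```

The front is now flush with the riser (+1.1 against about +0.7 mm), the tray is square, and the cover edge is flush. The cup and jug are unmoved. The pot's reading changed only because the arm now partly hides it, and no contact force was felt. Handing in.

```bash
python3 -c "
from workcell import ctrl
print(ctrl.close_job())"
```

```text
the job is handed in; nothing more can be done
None
```

The job is handed in: the tin stands in the tray with the cover shut over it, and the tray is home in the bay, square and flush with the riser's front; cup and jug measured in place, and the pot (partly hidden at the last look) was never touched.

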